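# Find the worn guide roller by rocking and cover it

### The job

One of the three black guide rollers on the inspection stand has a worn bearing: feel for it by rocking the rollers side to side, gently, never pressing on them with more than 12 N (a pinch counts with both fingers; sound ones hardly give). Rock the worn one over to its stop on the stand's left, then to its stop on the right, and leave it leaning right. Then gently set the steel cap upright over it, centred and fully down on its housing, without knocking the roller back, and leave the jar and the screwdriver where they are.

Things in the scene. Friction and masses are not known exactly. Their poses are not given: they have to be found in the camera images.
- stand: Inspection stand, fixed to the bench: aluminium base plate 100 x 360 x 10 mm carrying three identical grey square bearing housings (74 x 74 mm, flat tops 85 mm above the bench) in a row along its y axis, centres 110 mm apart. Origin at the centre of the underside; z up; x away from the robot; +y is the stand's left (to the robot's left, turned by at most 0.3 rad), -y its right.
- seat_left (a point): Centre of the flat top of the left (+y) housing, at the roller's rocking axis, 85 mm above the bench; axes as the stand's.
- seat_mid (a point): Centre of the flat top of the middle housing, at the roller's rocking axis, 85 mm above the bench; axes as the stand's.
- seat_right (a point): Centre of the flat top of the right (-y) housing, at the roller's rocking axis, 85 mm above the bench; axes as the stand's.
- roller_left (a joint): Lean of the left roller in rad: 0 upright (at the start), positive leaning to the stand's left (+y), negative to its right (-y). Black cylinder, 28 mm across, its top 55 mm above the housing top; rocks only along y, about an axis at the housing top. Worn (any one, they look alike): moves under 1 to 2 N, leans about 0.20 either way to a hard stop, stays where left. Sound: stops at about 0.02.
- roller_mid (a joint): Lean of the middle roller in rad: 0 upright (at the start), positive leaning to the stand's left (+y), negative to its right (-y). Black cylinder, 28 mm across, its top 55 mm above the housing top; rocks only along y, about an axis at the housing top. Worn (any one, they look alike): moves under 1 to 2 N, leans about 0.20 either way to a hard stop, stays where left. Sound: stops at about 0.02.
- roller_right (a joint): Lean of the right roller in rad: 0 upright (at the start), positive leaning to the stand's left (+y), negative to its right (-y). Black cylinder, 28 mm across, its top 55 mm above the housing top; rocks only along y, about an axis at the housing top. Worn (any one, they look alike): moves under 1 to 2 N, leans about 0.20 either way to a hard stop, stays where left. Sound: stops at about 0.02.
- cap_knob (a point): Middle of the cap's round knob, where it is grasped: knob 22 mm in diameter and 30 mm tall, upright on the cap's closed top. This point is 81 mm above the cap's lower rim and 15 mm above the closed top.
- cap_rim (a point): Centre of the cap's lower rim (its open underside); z is the cap's axis.
- jar_mid (a point): Bystander: amber glass jar, 54 mm in diameter, 70 mm high, loose on the bench between robot and stand. This point is its centre.
- driver_grip (a point): Bystander: screwdriver lying loose on the bench; this point is on its handle.
- plug_tray: Bystander: aluminium tray of black plugs, 170 x 230 mm, 35 mm high, fixed on the bench to the left. Origin under its centre.
- cap: Loose stainless cover cap, about 0.2 kg, upright on the bench to the right of the stand: an upside-down cup, 70 mm outside diameter, 66 mm high without its knob (63 mm bore, 61 mm deep). Origin at the centre of its lower rim. A roller at its stop reaches 25 mm to the side at its top, so the cap, centred on the housing, clears it by about 6 mm.
Mind the look-alikes: they are no part of the job. What is shaped like the cap but blue or purple is not meant.

How it is judged (in metres and radians):
On the way, in this order (a step that is already met when the one before it is completed fails the run):
1. the worn roller is rocked to its stop on the left (value of joint any of roller_left, roller_mid, roller_right above 0.16 rad), for 0.1 s.
2. then it is rocked to its stop on the right (value of joint any of roller_left, roller_mid, roller_right below -0.16 rad), for 0.1 s.
At the end, for the whole second after the job is handed in: The cap stands upright (within 0.08 rad) and at rest over the worn roller, its rim within 8 mm of the centre of that housing's top and within 4 mm of fully down on it, and that roller still leans right (below -0.12 rad) (((horizontal distance between cap_rim and seat_left below 0.008 m and z of cap_rim in the frame of seat_left between -0.004 and 0.004 m and value of joint roller_left below -0.12 rad) or (horizontal distance between cap_rim and seat_mid below 0.008 m and z of cap_rim in the frame of seat_mid between -0.004 and 0.004 m and value of joint roller_mid below -0.12 rad) or (horizontal distance between cap_rim and seat_right below 0.008 m and z of cap_rim in the frame of seat_right between -0.004 and 0.004 m and value of joint roller_right below -0.12 rad)) and angle between cap_rim's own z axis and vertical below 0.08 rad and linear speed of cap below 0.02 m/s); the robot touches nothing.
It fails at once if the fingers or arm press on the stand or its rollers with more than 12 N in all (contact force between any of the fingers, the arm and stand above 12 N).
It fails at once if the cap is dropped or rammed on the stand or its rollers (more than 25 N) (contact force between cap and stand above 25 N).
It fails at once if the jar or the screwdriver is moved more than 20 mm (distance of any of jar_mid, driver_grip from where it was at the start of the episode above 0.02 m).
It also fails if it takes over 72 s, if anything falls off the work surface, if the arm or the gripper's body presses on something with over 40 N, if the wrist force passes 120 N, or if a joint passes its speed limit or range.

### The arm

A 6-joint arm with a two-finger parallel gripper is mounted at the origin on the work surface. World frame = base frame: x ahead of the robot, y to its left, z up, the work surface at z = 0. Lengths are in m, angles in degrees, forces in N, time in s.
With the tool pointing down it reaches from about 0.25 to 0.725 m from the base axis. Payload 9.7 kg.
Tool frame: the origin (TCP) lies midway between the tips of the shut fingers; the grasp point (between the pads) lies 19 mm behind it; z points along the fingers, x is the direction in which the jaws open and shut, and the axes are right-handed (so a half turn about z gives the same grasp; the last joint's range is limited). The gripper opens to 85 mm and grips with 20 to 120 N. Pads are 22 mm wide; open, the fingers measure 114 mm over their backs; the gripper's body (76 mm by 85 mm) begins 54 mm behind the grasp point. The pads swing forward as they close: fully open they stand 13 mm farther back than shut.
Start: joints at [-73.854, 4.979, 10.078, 95.1, 0, 90], TCP at [0.153, -0.528, 0.231] pointing down, gripper open.
Joint ranges: [-179.16, 179.16], [-48.56, 103.87], [-65.8, 70.77], [-126.05, 130.52], [-82.76, 87.17], [-180, 180]. Speed limits (degrees/s): [127.2, 127.2, 147.25, 180, 180, 180].

### API

Orientations are given as [roll, pitch, yaw] about the fixed x, y, z axes, in that order (R = Rz(yaw) Ry(pitch) Rx(roll)).
In Python, from workcell import sensors, camera, get_calibration, bot, recognise, place_of gives the robot as it stands. The module is installed in compiled form; this text tells all that it offers.
- The arm moves only by the tool send_rows, never from a script. Its argument "plan" is a list of rows, each a list of 3 entries, a list of its own where there are three numbers: the shift along the tool's x, y, z normalised to -1 to 1, where 1 is 0.3 m, then the turn, a rotation vector about the tool's x, y, z normalised to -1 to 1, where 1 is pi rad, then the closure, from -1 (fully open) to 1 (shut). In form: [[[x, y, z], [rx, ry, rz], claw], ...]. A call has 1 to 10 rows; each row is the pose to reach, as a shift and turn from the pose commanded when the call began, along the tool's axes at that moment, turning the shorter way round; what a row does not reach only later rows make up. A row lasts 1/10 s, in which the tool goes at most 50 mm and 8.59 degrees, less where a joint would pass 70% of its speed; a pose out of reach is approached as far as the arm can. A call with a number of a shift or a turn outside -1 to 1 is refused whole. A call with a gripper value outside its range is refused whole. The fingers move at their own pace and stop on an object; "force" is the grip in N (left out, the last holds). Time passes only in rows, so rows that repeat a pose let the fingers close. It gives the time, the measured TCP pose, the force and the opening at its end, in the units of the state.
- sensors.get_obs(): the state, without advancing time (a new reading comes with each control period).
- camera(name): name is "side" or "top" or "wrist"; returns the picture (400x640x3 uint8, blue, green, red); there is no depth.
- get_calibration(name): a dict with "fx", "fy", "cx", "cy" (pixels), "R" (3x3) and "t" (3): a world point X has camera coordinates R X + t. Camera axes: x right, y down, z forward; pixel columns grow to the right and rows downward; lengths in m; the calibration is good to about 2 mm. A picture is of the moment at which its call begins: read the wrist's pose just before it. get_calibration takes no time and is no camera call; for the wrist camera it gives the pose at the moment of the call.
- bot.job_done(): hands the job in, once; it reports no verdict.
Trained networks look in the newest picture that a camera, given by its name, has taken for a name from the list of things; names that differ only in an ending like _2 or _b are one class to them, and where a whole thing is asked for, a point or a joint stands for the part that bears it (a point fixed in the world has none). Each returns a list of dicts, best first, with "p" (0 to 1); they miss things now and then, are a little off and sometimes report something else, mostly with a low value. They report only what shows in the picture. A call takes as long as a camera call. They do not tell look-alikes from the thing itself.
- recognise(label, camera): "point" ([column, row] in pixels, amid what is visible of it).
- place_of(label, camera): "point" ([column, row] in pixels: a listed point, or the origin of a listed thing).
The state is a dict: "time": time; "q": joint angles; "qd": joint speeds; "joint_efforts": joint torques, N m; "ee_pos": TCP position; "tcp_rot": TCP orientation; "wrist_force": force on the tool from outside, world axes, zero at the start; "torque": the same for the moment, N m; "opening": finger opening in m.
Only numpy, scipy, OpenCV 4.12 (cv2) and the standard library are available. Lean on these libraries where they do the work, as an engineer would, in place of code of your own. Each camera call takes 0.05 s, during which the arm holds its last target. There are 200 camera calls.

## Working session

There is one attempt and no reset: what is moved stays moved. The work goes in short steps, Python scripts to look and compute and a tool call to move; the robot and the scene stay as the last step left them, time stands still between calls to the robot, and variables do not carry over. Pictures are saved under pics/ and viewed, on a budget of 10 in all, crops included, one or two more only if the job needs it, and the job is handed in when it is done.

Besides the shell and the picture viewer there is one more tool, called after "Request:" as a command line: name --argument value ..., lists and objects as JSON in quotes. send_rows: Moves the arm, as the interface text tells. Scaled input: -1 to 1 covers 0.3 m each way for a shift and pi rad each way for a turn. Its arguments: {"type":"object","properties":{"plan":{"type":"array"},"force":{"type":"number"}},"required":["plan"]}

```bash
mkdir -p pics
cat > h.py <<'E'
import numpy as np, cv2
from workcell import sensors, camera, get_calibration, bot, recognise, place_of
def ray(px,name,z,c=None):
    c=c or get_calibration(name); R=np.array(c["R"]);t=np.array(c["t"])
    d=R.T@np.array([(px[0]-c["cx"])/c["fx"],(px[1]-c["cy"])/c["fy"],1]); o=-R.T@t
    return o+d*(z-o[2])/d[2]
def proj(X,name,c=None):
    c=c or get_calibration(name); p=np.array(c["R"])@np.array(X)+np.array(c["t"])
    return np.array([c["fx"]*p[0]/p[2]+c["cx"],c["fy"]*p[1]/p[2]+c["cy"]])
E
python3 - <<'E'
from h import *
print(sensors.get_obs())
Z=dict(stand=0,seat_left=.085,seat_mid=.085,seat_right=.085,cap_knob=.081,cap_rim=0,jar_mid=.035,driver_grip=.012,plug_tray=0)
ims=[]
for n in("top","side"):
    im=camera(n);ims.append(im)
    c=get_calibration(n);print(n,"cam at",-np.array(c["R"]).T@np.array(c["t"]))
    for l,z in Z.items():
        for d in place_of(l,n)[:4]:
            print(n,l,round(d["p"],2),np.round(d["point"],0),np.round(ray(d["point"],n,z),3))
cv2.imwrite("pics/top.png",ims[0]);cv2.imwrite("pics/side.png",ims[1])
E
```

```text
{'time': 0.0, 'q': array([-7.38551182e+01,  5.01173711e+00,  1.00352566e+01,  9.50993952e+01,
        1.04078106e-03,  9.00004065e+01]), 'qd': array([ 0.03579184,  0.04344966,  0.06936852, -0.00098247, -0.01892214,
       -0.00568639]), 'joint_efforts': array([-1.11250672e-04, -5.20397651e+01,  4.64798713e+01,  1.65947364e-02,
        5.80123947e-05, -2.23174823e-06]), 'ee_pos': array([ 0.15288004, -0.5280937 ,  0.23058414]), 'tcp_rot': array([-1.79998960e+02,  7.58757105e-02, -7.38555247e+01]), 'wrist_force': array([-0.36826235, -0.13718892, -0.45003385]), 'torque': array([-0.05124432, -0.00465394,  0.02596193]), 'opening': 0.08536725223277314}
top cam at [0.28290012 0.03197123 1.18536233]
top stand 0.9 [287. 196.] [0.552 0.112 0.   ]
top seat_left 0.59 [242. 193.] [0.544 0.225 0.085]
top seat_mid 0.96 [284. 185.] [0.562 0.117 0.085]
top seat_right 0.76 [324. 180.] [0.573 0.011 0.085]
top cap_knob 0.76 [438. 224.] [ 0.448 -0.282  0.081]
top cap_knob 0.7 [465. 185.] [ 0.551 -0.362  0.081]
top cap_knob 0.6 [392. 250.] [ 0.385 -0.159  0.081]
top cap_knob 0.25 [287. 193.] [0.54  0.108 0
[... 565 characters left out ...]
84  0.   ]
side seat_left 0.95 [285. 227.] [0.535 0.23  0.085]
side seat_mid 0.78 [302. 207.] [0.548 0.131 0.085]
side seat_mid 0.32 [321. 188.] [0.554 0.013 0.085]
side seat_right 0.95 [318. 187.] [0.565 0.01  0.085]
side cap_knob 0.86 [398. 178.] [ 0.382 -0.153  0.081]
side cap_knob 0.84 [390. 156.] [ 0.465 -0.31   0.081]
side cap_knob 0.25 [345. 159.] [ 0.59  -0.219  0.081]
side cap_rim 0.94 [365. 168.] [ 0.568 -0.341  0.   ]
side cap_rim 0.88 [395. 197.] [ 0.397 -0.185  0.   ]
side cap_rim 0.87 [389. 178.] [ 0.463 -0.304  0.   ]
side jar_mid 0.77 [378. 212.] [ 0.391 -0.015  0.035]
side driver_grip 0.65 [344. 160.] [ 0.657 -0.346  0.012]
side plug_tray 0.64 [296. 331.] [0.384 0.435 0.   ]
```

Run:
```python
import cv2
a=cv2.imread("pics/top.png");s=cv2.imread("pics/side.png")
cv2.imwrite("pics/a.png",cv2.resize(a[120:320,130:500],(800,432),interpolation=2))
cv2.imwrite("pics/b.png",cv2.resize(s[120:320,240:500],(780,600),interpolation=2))
```

```text
(no output)
```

View pics/a.png

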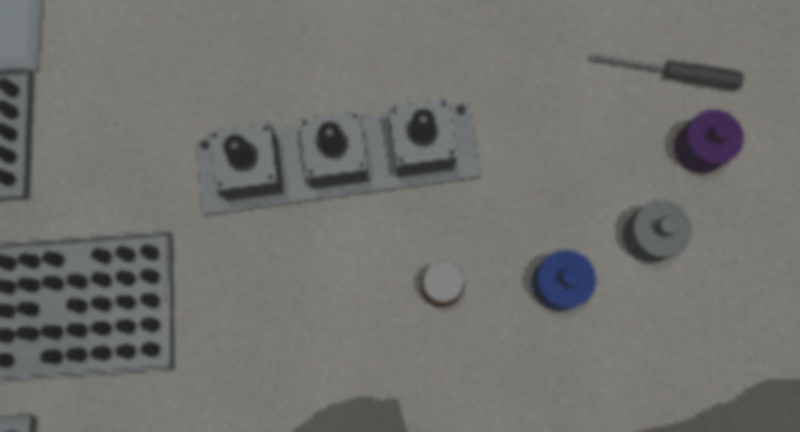

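View pics/b.png

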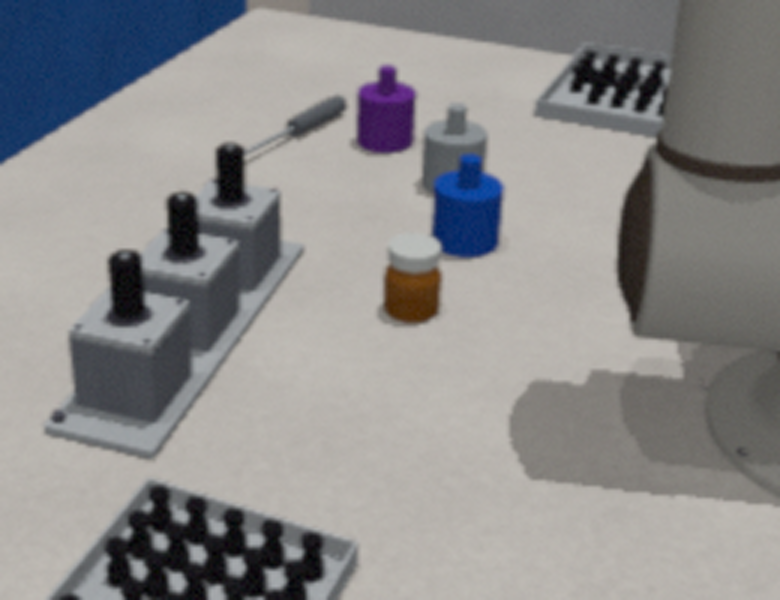

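Look-alikes of the cap in the top view (full-image pixels): blue (392,249), purple (465,185) and the steel one (435,225). I'm choosing the grey steel one. Next I'm writing a helper that gives relative moves, then a close look at the stand.

```bash
cat >> h.py <<'E'
from scipy.spatial.transform import Rotation as Ro
def rel(p,yaw,o=None):
    o=o or sensors.get_obs(); R=Ro.from_euler("xyz",o["tcp_rot"],degrees=True)
    T=Ro.from_euler("xyz",[180,0,yaw],degrees=True)
    print("shift",np.round(R.inv().apply(np.array(p)-o["ee_pos"])/.3,4),"turn",np.round((R.inv()*T).as_rotvec()/np.pi,4))
E
python3 - <<'E'
from h import *
o=sensors.get_obs()
rel([.38,-.31,.26],-120+0,o); rel([.38,-.31,.26],15,o)
E
```

```text
shift [-0.4885 -0.9294 -0.0957] turn [0.     0.     0.2564]
shift [-0.4885 -0.9294 -0.0957] turn [-0.      0.     -0.4936]
```

Request:
send_rows --plan '[[[-0.098,-0.186,-0.02],[0,0,-0.05],-1],[[-0.196,-0.372,-0.04],[0,0,-0.1],-1],[[-0.293,-0.558,-0.06],[0,0,-0.145],-1],[[-0.39,-0.744,-0.08],[0,0,-0.19],-1],[[-0.4885,-0.93,-0.095],[0,0,-0.235],-1],[[-0.4885,-0.93,-0.095],[0,0,-0.28],-1],[[-0.4885,-0.93,-0.095],[0,0,-0.325],-1],[[-0.4885,-0.93,-0.095],[0,0,-0.37],-1],[[-0.4885,-0.93,-0.095],[0,0,-0.415],-1],[[-0.4885,-0.93,-0.095],[0,0,-0.46],-1]]'

```text
time: 2.0
ee_pos: [0.3805, -0.3097, 0.2598]
tcp_rot: [180.0, -0.0, 9.3]
wrist_force: [0.2, 0.2, -0.3]
opening: 0.0857
```

Run:
```python
from h import *
o=sensors.get_obs(); print(o["q"],o["ee_pos"],o["tcp_rot"],o["time"])
c=get_calibration("wrist"); im=camera("wrist"); cv2.imwrite("pics/w1.png",im)
for l,z in(("cap_knob",.081),("cap_rim",0)):
    for d in place_of(l,"wrist")[:4]: print(l,round(d["p"],2),np.round(d["point"]),np.round(ray(d["point"],"wrist",z,c),4))
rel([.5,-.06,.26],60,o)
```

```text
[-3.91422646e+01 -2.44661538e+00  5.72014513e+00  9.81573465e+01
  4.46267529e-04  4.15318763e+01] [ 0.38046084 -0.30965556  0.25984894] [ 1.79993249e+02 -6.57591205e-03  9.32585950e+00] 2.0
cap_knob 0.96 [386. 160.] [ 0.4459 -0.2836  0.081 ]
cap_knob 0.64 [473. 240.] [ 0.5638 -0.3559  0.081 ]
cap_knob 0.58 [359.  22.] [ 0.3932 -0.1641  0.081 ]
cap_rim 0.78 [444. 218.] [ 0.5633 -0.3628  0.    ]
shift [ 5.281e-01 -7.566e-01 -5.000e-04] turn [ 1.000e-04 -0.000e+00 -2.815e-01]
```

View pics/w1.png

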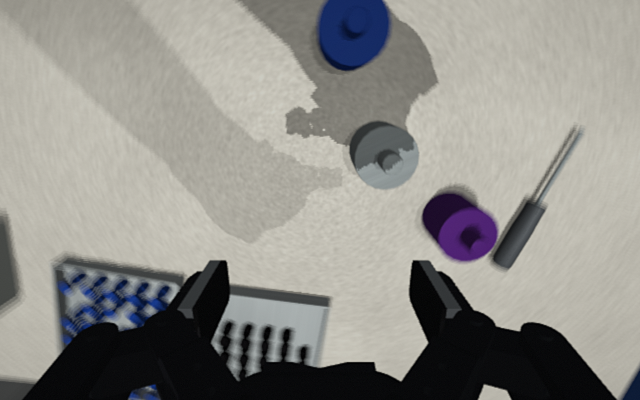

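The wrist view shows the steel cap with its knob at (386,160), blue above at (355,20) and purple at (465,235). On to the rollers.

Request:
send_rows --plan '[[[0.053,-0.076,0],[0,0,-0.04],-1],[[0.106,-0.151,0],[0,0,-0.08],-1],[[0.159,-0.227,0],[0,0,-0.12],-1],[[0.211,-0.303,0],[0,0,-0.16],-1],[[0.264,-0.378,0],[0,0,-0.2],-1],[[0.317,-0.454,0],[0,0,-0.24],-1],[[0.37,-0.53,0],[0,0,-0.28],-1],[[0.422,-0.605,0],[0,0,-0.32],-1],[[0.475,-0.681,0],[0,0,-0.36],-1],[[0.528,-0.757,0],[0,0,-0.4],-1]]'

```text
time: 3.15
ee_pos: [0.5017, -0.06, 0.2599]
tcp_rot: [180.0, 0.0, 81.0]
wrist_force: [0.4, -0.2, 0.0]
opening: 0.0852
```

Run:
```python
from h import *
rel([.53,.115,.28],98)
```

```text
shift [ 0.5909  0.0015 -0.0671] turn [ 0.0001  0.     -0.0947]
```

Request:
send_rows --plan '[[[0.15,0,-0.02],[0,0,-0.03],-0.1],[[0.3,0,-0.04],[0,0,-0.06],-0.1],[[0.45,0,-0.06],[0,0,-0.095],-0.1],[[0.591,0.0015,-0.067],[0,0,-0.095],-0.1],[[0.591,0.0015,-0.067],[0,0,-0.095],-0.1],[[0.591,0.0015,-0.067],[0,0,-0.095],-0.1]]'

```text
time: 3.75
ee_pos: [0.5297, 0.1147, 0.2796]
tcp_rot: [-180.0, 0.0, 98.0]
wrist_force: [0.5, 0.7, 1.0]
opening: 0.047
```

Run:
```python
from h import *
o=sensors.get_obs(); print(o["q"],o["ee_pos"],o["tcp_rot"],o["time"],o["opening"])
c=get_calibration("wrist"); im=camera("wrist"); cv2.imwrite("pics/w2.png",im)
for l,z in(("seat_left",.085),("seat_mid",.085),("seat_right",.085),("stand",0),("jar_mid",.035)):
    for d in place_of(l,"wrist")[:3]: print(l,round(d["p"],2),np.round(d["point"]),np.round(ray(d["point"],"wrist",z,c),4))
```

```text
[ 1.22278098e+01  5.30350537e+00  1.58650816e+01  1.00598298e+02
 -9.91637053e-03  4.26990481e+00] [0.52966459 0.1147362  0.27958203] [-1.79964119e+02  1.26229485e-02  9.79579121e+01] 3.75 0.047033911549589115
seat_mid 0.92 [313. 198.] [0.5609 0.1106 0.085 ]
seat_right 0.82 [218. 196.] [0.5724 0.0052 0.085 ]
seat_right 0.62 [412. 201.] [0.5488 0.2223 0.085 ]
stand 0.84 [316. 180.] [0.5624 0.1134 0.    ]
stand 0.43 [ 5. 49.] [ 0.4514 -0.2845  0.    ]
jar_mid 0.95 [217.  23.] [ 0.3922 -0.0185  0.035 ]
jar_mid 0.43 [216. 195.] [ 0.5904 -0.0119  0.035 ]
```

View pics/w2.png

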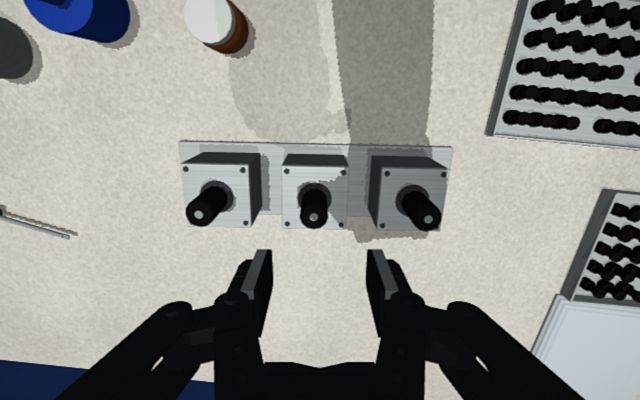

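Wrist view: rollers and housings clear, mid housing centre at about (314,197), plate tilted about 1.7° in the picture, which gives a stand yaw of about 6.3°. Straddling the middle roller.

Run:
```python
from h import *
rel([.5605,.113,.16],96.3);rel([.5605,.113,.118],96.3)
```

```text
shift [-0.0141  0.1016  0.4002] turn [0.0001 0.     0.009 ]
shift [-0.0141  0.1016  0.5402] turn [0.0001 0.     0.009 ]
```

Request:
send_rows --plan '[[[-0.014,0.1016,0.1],[0,0,0.009],-0.1],[[-0.014,0.1016,0.2],[0,0,0.009],-0.1],[[-0.014,0.1016,0.3],[0,0,0.009],-0.1],[[-0.014,0.1016,0.38],[0,0,0.009],-0.1],[[-0.014,0.1016,0.43],[0,0,0.009],-0.1],[[-0.014,0.1016,0.48],[0,0,0.009],-0.1],[[-0.014,0.1016,0.52],[0,0,0.009],-0.1],[[-0.014,0.1016,0.54],[0,0,0.009],-0.1],[[-0.014,0.1016,0.54],[0,0,0.009],-0.1]]'

```text
time: 4.95
ee_pos: [0.5603, 0.1141, 0.1175]
tcp_rot: [-180.0, 0.0, 96.4]
wrist_force: [-0.8, -0.7, 0.9]
opening: 0.047
```

Run:
```python
from h import *
o=sensors.get_obs(); print(o["ee_pos"],o["tcp_rot"],o["time"],o["wrist_force"])
im=camera("wrist"); cv2.imwrite("pics/w3.png",im[100:400,120:520])
```

```text
[0.56031191 0.11408072 0.11748717] [-1.79969033e+02  5.02183121e-03  9.64228513e+01] 4.95 [-0.80697601 -0.74735616  0.85965065]
```

View pics/w3.png

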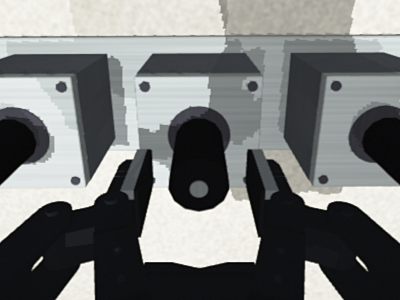

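Request:
send_rows --plan '[[[0.01,0,0],[0,0,0],-0.1],[[0.02,0,0],[0,0,0],-0.1],[[0.025,0,0],[0,0,0],-0.1],[[0.025,0,0],[0,0,0],-0.1]]'

```text
time: 5.4
ee_pos: [0.5597, 0.122, 0.1182]
tcp_rot: [180.0, -0.0, 96.4]
wrist_force: [-0.7, 0.5, 0.4]
opening: 0.0469
```

Request:
send_rows --plan '[[[0.003,0,0],[0,0,0],-0.1],[[0.003,0,0],[0,0,0],-0.1]]'

```text
time: 5.6
ee_pos: [0.5595, 0.1226, 0.1179]
tcp_rot: [180.0, 0.0, 96.4]
wrist_force: [0.2, -0.8, 0.5]
opening: 0.047
```

Request:
send_rows --plan '[[[0.003,0,0],[0,0,0],-0.1],[[0.003,0,0],[0,0,0],-0.1]]'

```text
time: 5.8
ee_pos: [0.5594, 0.1234, 0.1179]
tcp_rot: [180.0, 0.0, 96.4]
wrist_force: [-0.5, -0.0, 0.0]
opening: 0.0469
```

Request:
send_rows --plan '[[[0.003,0,0],[0,0,0],-0.1],[[0.003,0,0],[0,0,0],-0.1]]'

```text
time: 6.0
ee_pos: [0.5594, 0.1242, 0.118]
tcp_rot: [180.0, 0.0, 96.4]
wrist_force: [0.2, -0.7, 0.3]
opening: 0.0468
```

Request:
send_rows --plan '[[[0.003,0,0],[0,0,0],-0.1],[[0.003,0,0],[0,0,0],-0.1]]'

```text
time: 6.2
ee_pos: [0.5593, 0.1252, 0.118]
tcp_rot: [180.0, 0.0, 96.4]
wrist_force: [-0.3, -2.3, 0.5]
opening: 0.047
```

Run:
```python
from h import *
im=camera("wrist"); o=sensors.get_obs(); print(o["ee_pos"],o["wrist_force"]); a=cv2.imread("pics/w3.png"); b=im[100:400,120:520]
cv2.imwrite("pics/w4.png",np.hstack([a,b]))
```

```text
[0.559273   0.12520704 0.11794361] [-0.66773189 -0.95802812  1.28087117]
```

View pics/w4.png

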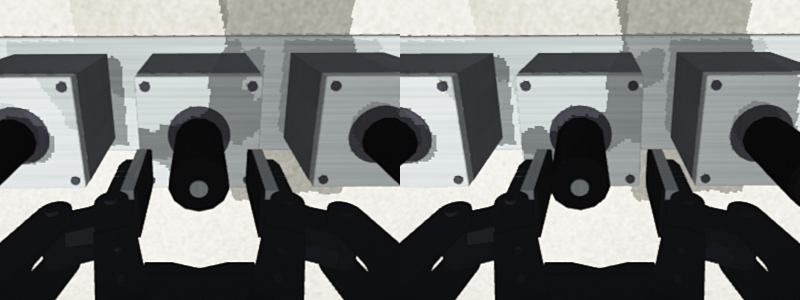

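The left pad (image-left) has just reached the roller: contact at y≈0.125. Now small steps.

Request:
send_rows --plan '[[[0.003,0,0],[0,0,0],-0.1],[[0.003,0,0],[0,0,0],-0.1]]'

```text
time: 6.45
ee_pos: [0.5591, 0.1262, 0.1179]
tcp_rot: [180.0, -0.0, 96.4]
wrist_force: [-0.2, -0.7, 0.6]
opening: 0.0467
```

Request:
send_rows --plan '[[[0.002,0,0],[0,0,0],-0.1],[[0.002,0,0],[0,0,0],-0.1]]'

```text
time: 6.65
ee_pos: [0.5591, 0.1267, 0.1179]
tcp_rot: [180.0, -0.0, 96.4]
wrist_force: [0.4, -1.0, 0.5]
opening: 0.047
```

Request:
send_rows --plan '[[[0.003,0,0],[0,0,0],-0.1],[[0.003,0,0],[0,0,0],-0.1]]'

```text
time: 6.85
ee_pos: [0.559, 0.1277, 0.1179]
tcp_rot: [180.0, -0.0, 96.4]
wrist_force: [0.6, -0.9, 1.3]
opening: 0.0468
```

Request:
send_rows --plan '[[[0.002,0,0],[0,0,0],-0.1],[[0.002,0,0],[0,0,0],-0.1]]'

```text
time: 7.05
ee_pos: [0.5589, 0.1282, 0.1178]
tcp_rot: [-180.0, -0.0, 96.4]
wrist_force: [0.9, -0.0, 1.4]
opening: 0.0467
```

Request:
send_rows --plan '[[[0.004,0,0],[0,0,0],-0.1],[[0.004,0,0],[0,0,0],-0.1]]'

```text
time: 7.25
ee_pos: [0.5587, 0.1295, 0.1179]
tcp_rot: [-180.0, -0.0, 96.4]
wrist_force: [-0.5, -0.8, 0.9]
opening: 0.0467
```

Request:
send_rows --plan '[[[0.004,0,0],[0,0,0],-0.1],[[0.004,0,0],[0,0,0],-0.1]]'

```text
time: 7.45
ee_pos: [0.5586, 0.1307, 0.1179]
tcp_rot: [180.0, -0.0, 96.4]
wrist_force: [0.1, -1.3, 2.2]
opening: 0.0471
```

Run:
```python
from h import *
o=sensors.get_obs(); print(o["ee_pos"],o["wrist_force"]);im=camera("wrist");  a=cv2.imread("pics/w3.png"); b=im[100:400,120:520]
cv2.imwrite("pics/w5.png",np.hstack([a,b]))
```

```text
[0.55860355 0.13067224 0.11789843] [ 0.13459441 -1.32229068  2.19474779]
```

View pics/w5.png

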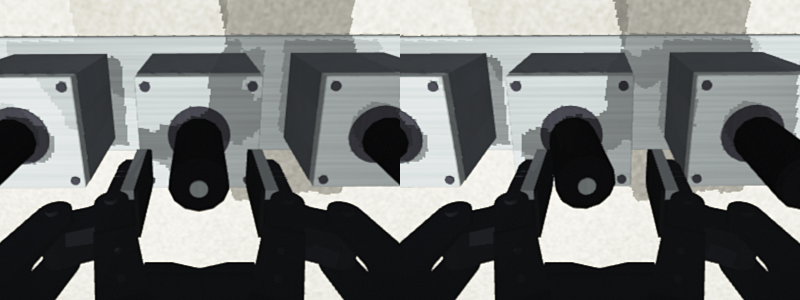

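The middle roller leans left at only about 1 N, so it is the worn one. On to its stop.

Request:
send_rows --plan '[[[0.003,0,0],[0,0,0],-0.1],[[0.003,0,0],[0,0,0],-0.1]]'

```text
time: 7.7
ee_pos: [0.5585, 0.1313, 0.1179]
tcp_rot: [180.0, 0.0, 96.4]
wrist_force: [-0.4, -2.8, 2.1]
opening: 0.0471
```

Request:
send_rows --plan '[[[0.002,0,0],[0,0,0],-0.1],[[0.002,0,0],[0,0,0],-0.1]]'

```text
time: 7.9
ee_pos: [0.5585, 0.1316, 0.1179]
tcp_rot: [180.0, 0.1, 96.4]
wrist_force: [0.5, -5.9, 1.1]
opening: 0.047
```

Stop reached at 5.9 N (y=0.1316). Now over to the right.

Request:
send_rows --plan '[[[-0.01,0,0],[0,0,0],-0.1],[[-0.02,0,0],[0,0,0],-0.1],[[-0.03,0,0],[0,0,0],-0.1],[[-0.037,0,0],[0,0,0],-0.1],[[-0.044,0,0],[0,0,0],-0.1],[[-0.051,0,0],[0,0,0],-0.1],[[-0.058,0,0],[0,0,0],-0.1],[[-0.064,0,0],[0,0,0],-0.1],[[-0.07,0,0],[0,0,0],-0.1],[[-0.07,0,0],[0,0,0],-0.1]]'

```text
time: 8.9
ee_pos: [0.5608, 0.111, 0.1179]
tcp_rot: [180.0, 0.0, 96.4]
wrist_force: [0.5, 1.1, 0.8]
opening: 0.0467
```

Request:
send_rows --plan '[[[-0.006,0,0],[0,0,0],-0.1],[[-0.012,0,0],[0,0,0],-0.1],[[-0.018,0,0],[0,0,0],-0.1],[[-0.018,0,0],[0,0,0],-0.1]]'

```text
time: 9.3
ee_pos: [0.5614, 0.1055, 0.1178]
tcp_rot: [-180.0, 0.0, 96.4]
wrist_force: [0.2, -0.3, 0.3]
opening: 0.0471
```

Request:
send_rows --plan '[[[-0.004,0,0],[0,0,0],-0.1],[[-0.004,0,0],[0,0,0],-0.1]]'

```text
time: 9.5
ee_pos: [0.5615, 0.1045, 0.1178]
tcp_rot: [-180.0, 0.0, 96.4]
wrist_force: [0.1, 0.4, -0.3]
opening: 0.0468
```

Request:
send_rows --plan '[[[-0.005,0,0],[0,0,0],-0.1],[[-0.01,0,0],[0,0,0],-0.1],[[-0.01,0,0],[0,0,0],-0.1]]'

```text
time: 9.8
ee_pos: [0.5619, 0.1015, 0.118]
tcp_rot: [180.0, 0.0, 96.4]
wrist_force: [0.4, 1.4, 0.7]
opening: 0.0469
```

Request:
send_rows --plan '[[[-0.003,0,0],[0,0,0],-0.1],[[-0.003,0,0],[0,0,0],-0.1]]'

```text
time: 10.0
ee_pos: [0.562, 0.1007, 0.1179]
tcp_rot: [180.0, -0.0, 96.4]
wrist_force: [-0.2, 1.0, 1.8]
opening: 0.0469
```

Request:
send_rows --plan '[[[-0.002,0,0],[0,0,0],-0.1],[[-0.002,0,0],[0,0,0],-0.1]]'

```text
time: 10.2
ee_pos: [0.562, 0.1001, 0.1179]
tcp_rot: [180.0, -0.0, 96.4]
wrist_force: [-0.5, 0.9, 0.9]
opening: 0.0469
```

Request:
send_rows --plan '[[[-0.002,0,0],[0,0,0],-0.1],[[-0.002,0,0],[0,0,0],-0.1]]'

```text
time: 10.4
ee_pos: [0.5621, 0.0995, 0.1179]
tcp_rot: [180.0, 0.0, 96.4]
wrist_force: [-0.0, 1.4, 1.6]
opening: 0.0472
```

Request:
send_rows --plan '[[[-0.002,0,0],[0,0,0],-0.1],[[-0.002,0,0],[0,0,0],-0.1]]'

```text
time: 10.6
ee_pos: [0.5622, 0.0989, 0.1179]
tcp_rot: [-180.0, 0.0, 96.4]
wrist_force: [0.2, 1.9, 1.0]
opening: 0.0469
```

Request:
send_rows --plan '[[[-0.002,0,0],[0,0,0],-0.1],[[-0.002,0,0],[0,0,0],-0.1]]'

```text
time: 10.8
ee_pos: [0.5623, 0.0983, 0.1179]
tcp_rot: [180.0, 0.0, 96.4]
wrist_force: [0.0, 0.5, 1.0]
opening: 0.0468
```

Request:
send_rows --plan '[[[-0.002,0,0],[0,0,0],-0.1],[[-0.002,0,0],[0,0,0],-0.1]]'

```text
time: 11.0
ee_pos: [0.5623, 0.0977, 0.1179]
tcp_rot: [-180.0, 0.0, 96.4]
wrist_force: [-0.9, 1.6, 1.5]
opening: 0.0472
```

Request:
send_rows --plan '[[[-0.002,0,0],[0,0,0],-0.1],[[-0.002,0,0],[0,0,0],-0.1]]'

```text
time: 11.2
ee_pos: [0.5624, 0.0971, 0.1179]
tcp_rot: [180.0, -0.0, 96.4]
wrist_force: [-0.8, 1.4, 1.0]
opening: 0.0469
```

Request:
send_rows --plan '[[[-0.002,0,0],[0,0,0],-0.1],[[-0.002,0,0],[0,0,0],-0.1]]'

```text
time: 11.4
ee_pos: [0.5625, 0.0966, 0.1179]
tcp_rot: [180.0, -0.0, 96.4]
wrist_force: [0.6, 1.2, 2.8]
opening: 0.0471
```

Request:
send_rows --plan '[[[-0.002,0,0],[0,0,0],-0.1],[[-0.002,0,0],[0,0,0],-0.1]]'

```text
time: 11.6
ee_pos: [0.5625, 0.0963, 0.118]
tcp_rot: [180.0, -0.0, 96.4]
wrist_force: [0.1, 4.4, 2.0]
opening: 0.0471
```

Run:
```python
from h import *
im=camera("wrist"); o=sensors.get_obs(); print(o["ee_pos"],o["wrist_force"])
cv2.imwrite("pics/w6.png",im[100:400,120:520])
```

```text
[0.5625016  0.09618734 0.11797772] [-0.03865834  3.81087375  1.57036784]
```

View pics/w6.png

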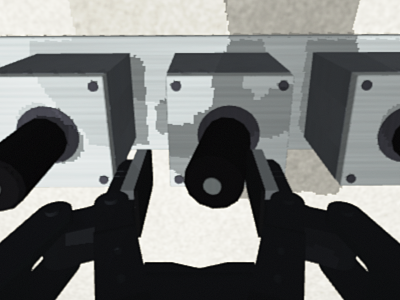

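Right stop confirmed (3.8–4.4 N, roller visibly leaning right, top at (212,186)). The middle of the two stops is y≈0.114. I'm backing off and lifting, and checking the housing centre from its screws: full pixels (296,186), (400,185), (300,280).

Request:
send_rows --plan '[[[0.01,0,0],[0,0,0],-0.1],[[0.022,0,0],[0,0,0],-0.1],[[0.022,0,0],[0,0,0],-0.1],[[0.022,0,-0.05],[0,0,0],-0.1],[[0.022,0,-0.15],[0,0,0],-0.1],[[0.022,0,-0.3],[0,0,0],-0.1],[[0.022,0,-0.45],[0,0,0],-0.1],[[0.022,-0.1,-0.55],[0,0,0],-0.5],[[0.022,-0.1,-0.55],[0,0,0],-0.8],[[0.022,-0.1,-0.55],[0,0,0],-0.8]]'

```text
time: 12.65
ee_pos: [0.5322, 0.0991, 0.2846]
tcp_rot: [179.8, -0.0, 96.4]
wrist_force: [-0.6, -0.0, -0.2]
opening: 0.0769
```

Run:
```python
from h import *
c=get_calibration("wrist"); im=camera("wrist"); o=sensors.get_obs(); print(o["ee_pos"],o["tcp_rot"],o["q"])
for l in("seat_left","seat_mid","seat_right"):
    for d in place_of(l,"wrist")[:3]: print(l,round(d["p"],2),np.round(d["point"]),np.round(ray(d["point"],"wrist",.085,c),4))
p=proj([.5605,.114,.085],"wrist",c); print(p)
# predicted outline of housing top
for n,xy in dict(m=(.5605,.114)).items():
    R=Ro.from_euler("z",6.4,degrees=True).as_matrix()
    q=np.array([proj(np.array([*xy,.085])+R@np.array([a,b,0]),"wrist",c) for a,b in((-.037,-.037),(-.037,.037),(.037,.037),(.037,-.037))]).astype(int)
x,y=p.astype(int); big=im.copy(); cv2.polylines(big,[q],True,(0,0,255),1)
big=big[max(0,y-75):y+75,max(0,x-100):x+100]; cv2.imwrite("pics/w7.png",cv2.resize(big,(800,600),interpolation=2)[:, :])
```

```text
[0.53213201 0.09907337 0.28307485] [1.79960294e+02 6.56501324e-03 9.64228806e+01] [ 1.05516367e+01  5.25824464e+00  1.62142472e+01  1.00916872e+02
 -9.40673177e-03  4.12875053e+00]
seat_left 0.73 [424. 196.] [0.5493 0.2206 0.085 ]
[330.33807231 195.85332385]
```

View pics/w7.png

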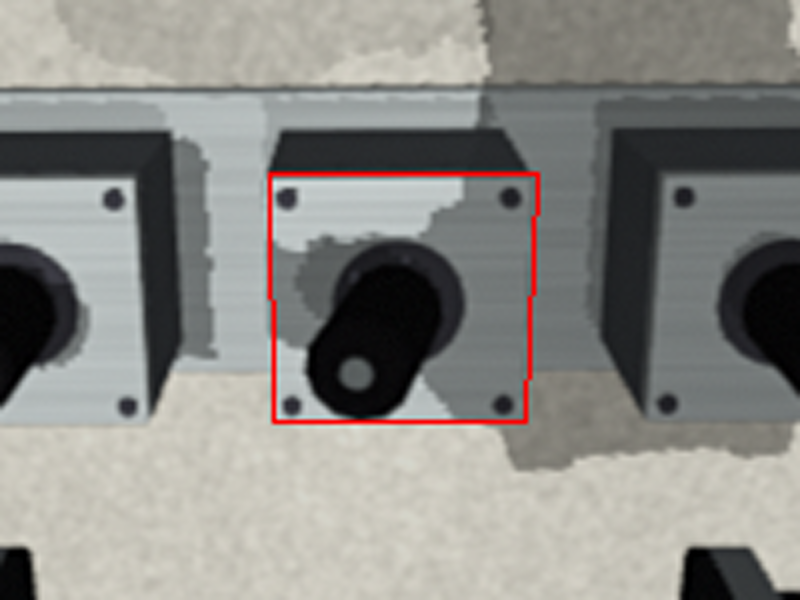

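The predicted outline matches the middle housing to within 1 mm, and the roller leans right (top at crop (355,375)). Seat is at (0.5605, 0.1137). Now the cap.

Request:
send_rows --plan '[[[-0.12,-0.04,0],[0,0,0],-0.7],[[-0.25,-0.085,0],[0,0,0],-0.5],[[-0.38,-0.13,0],[0,0,0],-0.3],[[-0.51,-0.175,0],[0,0,0],-0.2],[[-0.64,-0.22,0],[0,0,0],-0.2],[[-0.76,-0.262,0],[0,0,0],-0.2],[[-0.88,-0.304,0],[0,0,0],-0.2],[[-0.99,-0.342,0],[0,0,0],-0.2],[[-0.99,-0.342,0],[0,0,0],-0.2]]'

```text
time: 13.75
ee_pos: [0.4622, -0.2107, 0.2815]
tcp_rot: [-179.9, -0.0, 96.2]
wrist_force: [0.1, 0.8, 0.1]
opening: 0.0515
```

Run:
```python
from h import *
rel([.446,-.284,.20],96.4)
```

```text
shift [-0.2373 -0.0796  0.2718] turn [-0.0007 -0.0001 -0.0011]
```

Request:
send_rows --plan '[[[-0.12,-0.04,0.1],[0,0,0],-0.2],[[-0.237,-0.08,0.2],[0,0,0],-0.2],[[-0.237,-0.08,0.27],[0,0,0],-0.2],[[-0.237,-0.08,0.27],[0,0,0],-0.2],[[-0.237,-0.08,0.27],[0,0,0],-0.2]]'

```text
time: 14.25
ee_pos: [0.4474, -0.2801, 0.2019]
tcp_rot: [-180.0, -0.1, 96.4]
wrist_force: [-0.2, -0.1, 0.1]
opening: 0.0511
```

Run:
```python
from h import *
c=get_calibration("wrist"); im=camera("wrist"); o=sensors.get_obs(); print(o["ee_pos"],o["tcp_rot"])
for d in place_of("cap_knob","wrist")[:3]: print(round(d["p"],2),np.round(d["point"]),np.round(ray(d["point"],"wrist",.081,c),4))
X=np.array([.446,-.2838]);a=np.linspace(0,6.28,40)
for r,z in((.035,.066),(.011,.096)):
    q=np.array([proj([X[0]+r*np.cos(t),X[1]+r*np.sin(t),z],"wrist",c) for t in a]).astype(int); cv2.polylines(im,[q],True,(0,0,255),1)
cv2.imwrite("pics/w8.png",im)
```

```text
[ 0.44781316 -0.28024787  0.20285065] [1.79968208e+02 1.63415165e-02 9.64731275e+01]
0.88 [316. 195.] [ 0.4508 -0.2837  0.081 ]
0.79 [222. 298.] [ 0.5663 -0.3635  0.081 ]
0.73 [469. 140.] [ 0.3891 -0.1625  0.081 ]
```

View pics/w8.png

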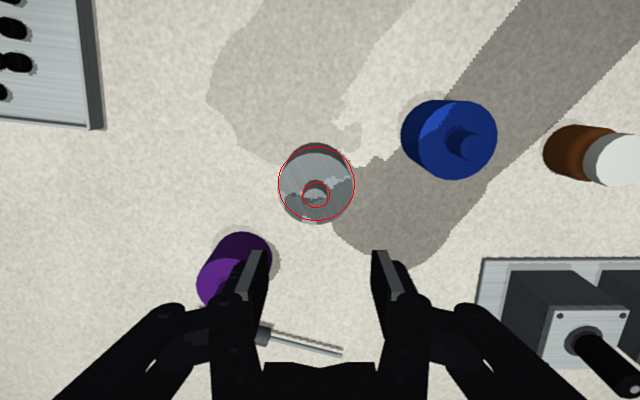

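The steel cap is at (316,187), knob at (316,195), slightly farther in x than the drawn guess; I'll use (0.449, -0.2837). Descending.

Run:
```python
from h import *
rel([.449,-.2837,.073],96.4)
```

```text
shift [-0.0113  0.0013  0.4343] turn [0.0004 0.0003 0.0005]
```

Request:
send_rows --plan '[[[-0.011,0.001,0.1],[0,0,0],-0.2],[[-0.011,0.001,0.2],[0,0,0],-0.2],[[-0.011,0.001,0.3],[0,0,0],-0.2],[[-0.011,0.001,0.37],[0,0,0],-0.2],[[-0.011,0.001,0.37],[0,0,0],-0.2],[[-0.011,0.001,0.37],[0,0,0],-0.2],[[-0.011,0.001,0.37],[0,0,0],-0.2]]'

```text
time: 15.05
ee_pos: [0.4491, -0.2843, 0.0931]
tcp_rot: [179.9, 0.1, 96.5]
wrist_force: [0.4, -0.2, -0.7]
opening: 0.0514
```

Run:
```python
from h import *
c=get_calibration("wrist"); im=camera("wrist"); print(sensors.get_obs()["ee_pos"],sensors.get_obs()["tcp_rot"])
for d in place_of("cap_knob","wrist")[:2]: print(round(d["p"],2),np.round(d["point"]),np.round(ray(d["point"],"wrist",.081,c),4))
cv2.imwrite("pics/w9.png",im[100:,120:520])
rel([.449,-.2837,.073],96.4)
```

```text
[ 0.44900543 -0.28439853  0.09292978] [1.79871251e+02 1.05181081e-01 9.64470995e+01]
0.88 [321. 252.] [ 0.4503 -0.2843  0.081 ]
0.66 [183. 394.] [ 0.5641 -0.3626  0.081 ]
shift [0.0023 0.0006 0.0655] turn [0.0006 0.0005 0.0002]
```

View pics/w9.png

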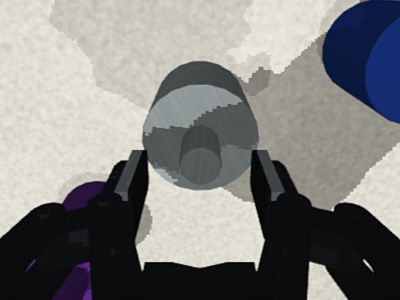

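Knob lies centred between the pads at crop (201,165). Lowering, then closing.

Request:
send_rows --plan '[[[0.001,0.004,0.03],[0,0,0],-0.2],[[0.001,0.004,0.065],[0,0,0],-0.2],[[0.001,0.004,0.065],[0,0,0],-0.2],[[0.001,0.004,0.065],[0,0,0],0.2],[[0.001,0.004,0.065],[0,0,0],0.5],[[0.001,0.004,0.065],[0,0,0],0.8],[[0.001,0.004,0.065],[0,0,0],1],[[0.001,0.004,0.065],[0,0,0],1],[[0.001,0.004,0.065],[0,0,0],1]]' --force 40

```text
time: 16.05
ee_pos: [0.4493, -0.2837, 0.0717]
tcp_rot: [180.0, 0.0, 96.4]
wrist_force: [0.0, -1.2, 0.5]
opening: 0.0209
```

Request:
send_rows --plan '[[[0,0,0],[0,0,0],1],[[0,0,0],[0,0,0],1],[[0,0,-0.03],[0,0,0],1],[[0,0,-0.1],[0,0,0],1],[[0,0,-0.1],[0,0,0],1],[[0,0,-0.1],[0,0,0],1]]' --force 40

```text
time: 16.65
ee_pos: [0.4493, -0.2836, 0.1014]
tcp_rot: [180.0, 0.0, 96.4]
wrist_force: [0.1, 0.4, -2.5]
opening: 0.0205
```

Cap is held (2.5 N). Lift and carry.

Request:
send_rows --plan '[[[0,0,-0.12],[0,0,0],1],[[0,0,-0.25],[0,0,0],1],[[0,0,-0.4],[0,0,0],1],[[0,0,-0.53],[0,0,0],1],[[0.1,0,-0.53],[0,0,0],1],[[0.22,0,-0.53],[0,0,0],1],[[0.35,0,-0.53],[0,0,0],1],[[0.47,0,-0.53],[0,0,0],1],[[0.55,0,-0.53],[0,0,0],1],[[0.55,0,-0.53],[0,0,0],1]]'

```text
time: 17.65
ee_pos: [0.4302, -0.1173, 0.2598]
tcp_rot: [-180.0, -0.1, 96.6]
wrist_force: [0.9, -0.5, -0.8]
opening: 0.0205
```

Run:
```python
from h import *
rel([.5600,.1137,.26],96.4)
```

```text
shift [ 7.154e-01  5.181e-01 -4.000e-04] turn [-0.0002 -0.0003  0.001 ]
```

Request:
send_rows --plan '[[[0.08,0.06,0],[0,0,0],1],[[0.18,0.13,0],[0,0,0],1],[[0.28,0.2,0],[0,0,0],1],[[0.38,0.275,0],[0,0,0],1],[[0.48,0.35,0],[0,0,0],1],[[0.57,0.415,0],[0,0,0],1],[[0.65,0.47,0],[0,0,0],1],[[0.7,0.51,0],[0,0,0],1],[[0.7,0.51,0],[0,0,0],1],[[0.7,0.51,0],[0,0,0],1]]'

```text
time: 18.65
ee_pos: [0.5593, 0.1058, 0.2592]
tcp_rot: [-179.9, 0.0, 96.4]
wrist_force: [0.5, -0.2, -2.1]
opening: 0.0206
```

Run:
```python
from h import *
o=sensors.get_obs();print(o["ee_pos"],o["tcp_rot"])
rel([.5600,.1137,.26],96.4)
c=get_calibration("wrist");im=camera("wrist")
T=o["ee_pos"]; a=np.linspace(0,6.28,60)
q=np.array([proj([T[0]+.0005+.035*np.cos(t),T[1]+.035*np.sin(t),T[2]-.0057],"wrist",c) for t in a]).astype(int); cv2.polylines(im,[q],True,(0,0,255),1)
Rz=Ro.from_euler("z",6.4,degrees=True).as_matrix()
q=np.array([proj(np.array([.5605,.1137,.085])+Rz@np.array([i,j,0]),"wrist",c) for i,j in((-.037,-.037),(-.037,.037),(.037,.037),(.037,-.037))]).astype(int); cv2.polylines(im,[q],True,(0,255,0),1)
cv2.imwrite("pics/w10.png",cv2.resize(im[60:360,120:520],(800,600)))
```

```text
[0.55925899 0.10584607 0.2591605 ] [-1.79885962e+02  2.43643139e-02  9.64487869e+01]
shift [ 0.0257  0.0054 -0.0028] turn [-0.0006  0.0001  0.0003]
```

View pics/w10.png

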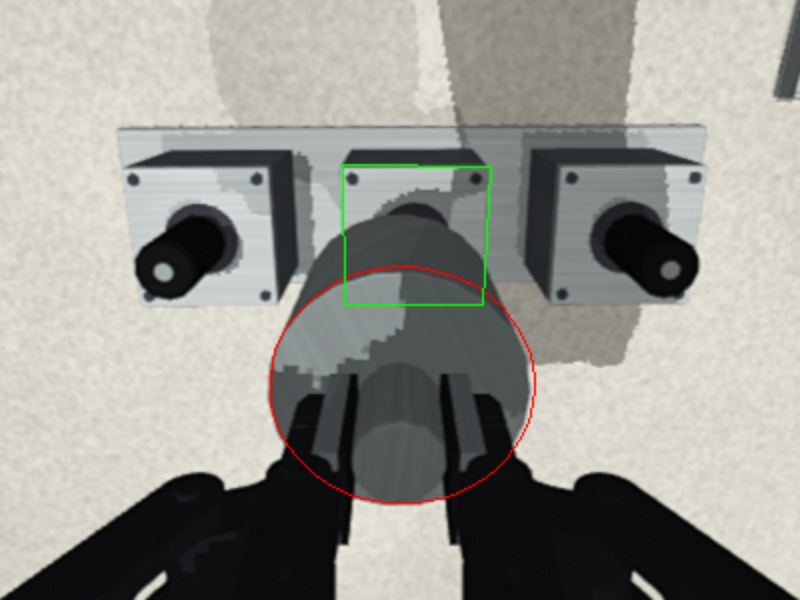

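Cap outline agrees with the prediction (red), and the seat outline is green. Align, with 1 mm toward the lean side.

Request:
send_rows --plan '[[[0.012,0.003,0],[0,0,0],1],[[0.022,0.0054,0],[0,0,0],1],[[0.022,0.0054,0.05],[0,0,0],1],[[0.022,0.0054,0.09],[0,0,0],1],[[0.022,0.0054,0.09],[0,0,0],1],[[0.022,0.0054,0.09],[0,0,0],1],[[0.022,0.0054,0.09],[0,0,0],1]]'

```text
time: 19.4
ee_pos: [0.5602, 0.1129, 0.234]
tcp_rot: [180.0, -0.0, 96.4]
wrist_force: [1.1, 0.1, -2.3]
opening: 0.0207
```

Run:
```python
from h import *
o=sensors.get_obs();print(o["ee_pos"],o["tcp_rot"],o["wrist_force"])
rel([.5600,.1127,.162],96.4)
```

```text
[0.56019753 0.11286791 0.23403217] [ 1.79958905e+02 -3.59487323e-03  9.64213749e+01] [ 1.07171232  0.09659808 -2.25950655]
shift [-0.0005 -0.0009  0.2401] turn [ 0.0002 -0.      0.0001]
```

Request:
send_rows --plan '[[[0,0,0.03],[0,0,0],1],[[0,0,0.055],[0,0,0],1],[[0,0,0.075],[0,0,0],1],[[0,0,0.095],[0,0,0],1],[[0,0,0.115],[0,0,0],1],[[0,0,0.115],[0,0,0],1]]'

```text
time: 20.0
ee_pos: [0.5598, 0.1128, 0.1978]
tcp_rot: [-179.9, 0.0, 96.4]
wrist_force: [0.2, 0.2, -2.0]
opening: 0.0206
```

Request:
send_rows --plan '[[[0,0,0.02],[0,0,0],1],[[0,0,0.04],[0,0,0],1],[[0,0,0.06],[0,0,0],1],[[0,0,0.08],[0,0,0],1],[[0,0,0.1],[0,0,0],1],[[0,0,0.115],[0,0,0],1],[[0,0,0.122],[0,0,0],1],[[0,0,0.122],[0,0,0],1],[[0,0,0.122],[0,0,0],1]]'

```text
time: 20.9
ee_pos: [0.5602, 0.1129, 0.1625]
tcp_rot: [180.0, -0.0, 96.4]
wrist_force: [-0.4, -0.7, -2.7]
opening: 0.0206
```

Request:
send_rows --plan '[[[0,0,0.005],[0,0,0],1],[[0,0,0.01],[0,0,0],1],[[0,0,0.014],[0,0,0],1],[[0,0,0.014],[0,0,0],1],[[0,0,0.014],[0,0,0],1]]'

```text
time: 21.4
ee_pos: [0.5601, 0.1129, 0.1581]
tcp_rot: [180.0, 0.0, 96.4]
wrist_force: [0.2, 0.8, -2.0]
opening: 0.0207
```

Request:
send_rows --plan '[[[0,0,0.002],[0,0,0],1],[[0,0,0.004],[0,0,0],1],[[0,0,0.004],[0,0,0],1]]'

```text
time: 21.7
ee_pos: [0.5601, 0.1129, 0.1568]
tcp_rot: [-180.0, 0.0, 96.4]
wrist_force: [-0.3, 0.6, -1.6]
opening: 0.0206
```

Request:
send_rows --plan '[[[0,0,0.002],[0,0,0],1],[[0,0,0.002],[0,0,0],1]]'

```text
time: 21.9
ee_pos: [0.5602, 0.1129, 0.1566]
tcp_rot: [180.0, 0.0, 96.4]
wrist_force: [0.1, -1.2, 0.7]
opening: 0.0207
```

Request:
send_rows --plan '[[[0,0,0.001],[0,0,0],1],[[0,0,0.001],[0,0,0],1]]'

```text
time: 22.1
ee_pos: [0.5602, 0.1129, 0.1566]
tcp_rot: [180.0, -0.0, 96.4]
wrist_force: [-2.1, -0.5, 5.1]
opening: 0.0205
```

Seated at the expected height. Release and lift away.

Request:
send_rows --plan '[[[0,0,0],[0,0,0],0.4],[[0,0,0],[0,0,0],0.2],[[0,0,0],[0,0,0],0],[[0,0,0],[0,0,0],-0.2],[[0,0,0],[0,0,0],-0.2],[[0,0,-0.03],[0,0,0],-0.2],[[0,0,-0.1],[0,0,0],-0.2],[[0,0,-0.2],[0,0,0],-0.2],[[0,0,-0.3],[0,0,0],-0.2],[[0,0,-0.4],[0,0,0],-0.2]]'

```text
time: 23.1
ee_pos: [0.5599, 0.1129, 0.2779]
tcp_rot: [180.0, -0.0, 96.4]
wrist_force: [2.2, 0.1, 0.3]
opening: 0.0508
```

Run:
```python
from h import *
c=get_calibration("wrist");im=camera("wrist")
Rz=Ro.from_euler("z",6.4,degrees=True).as_matrix();a=np.linspace(0,6.28,60)
def poly(P,col): cv2.polylines(im,[np.array([proj(p,"wrist",c) for p in P]).astype(int)],True,col,1)
poly([np.array([.5605,.1137,.085])+Rz@np.array([i,j,0]) for i,j in((-.037,-.037),(-.037,.037),(.037,.037),(.037,-.037))],(0,255,0))
poly([[.5605+.035*np.cos(t),.1137+.035*np.sin(t),.151] for t in a],(0,0,255))
cv2.imwrite("pics/w11.png",cv2.resize(im[60:360,120:520],(800,600)))
for n,l in(("wrist","cap_knob"),("top","cap_knob"),("top","jar_mid"),("top","driver_grip")):
    if n=="top": camera("top")
    z=dict(cap_knob=.166,jar_mid=.035,driver_grip=.012)[l]
    for d in place_of(l,n)[:3]: print(n,l,round(d["p"],2),np.round(d["point"]),np.round(ray(d["point"],n,z,c if n=="wrist" else None),4))
```

```text
wrist cap_knob 0.78 [321. 194.] [0.5594 0.113  0.166 ]
wrist cap_knob 0.41 [219. 174.] [0.5515 0.0274 0.166 ]
top cap_knob 0.94 [462. 183.] [ 0.5355 -0.3256  0.166 ]
top cap_knob 0.77 [391. 250.] [ 0.3785 -0.1416  0.166 ]
top cap_knob 0.49 [324. 181.] [0.5482 0.0111 0.166 ]
top jar_mid 0.57 [338. 249.] [ 0.3946 -0.0217  0.035 ]
top driver_grip 0.97 [452. 154.] [ 0.6598 -0.359   0.012 ]
```

View pics/w11.png

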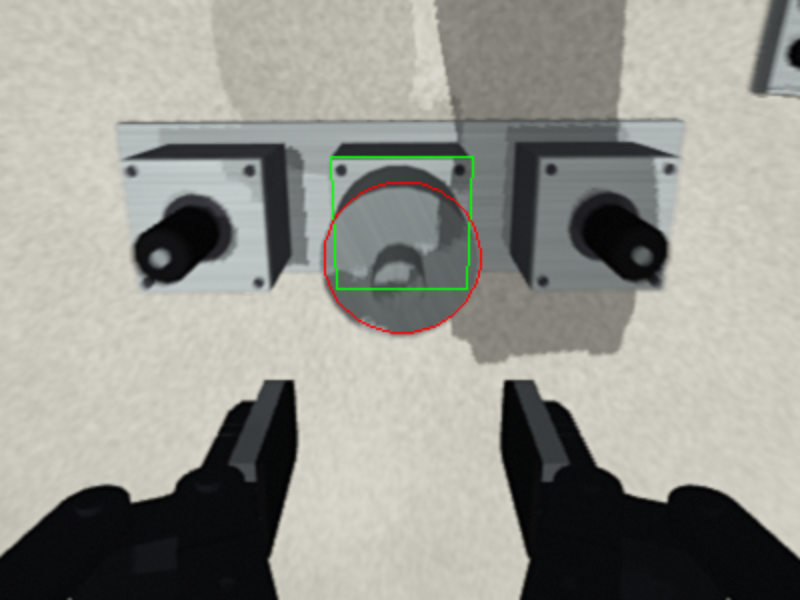

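The cap sits centred on the middle housing, fully down and upright, with its outline matching the prediction to 1–2 px. The gripper is clear, so I'm handing in.

```bash
python3 -c "
from h import *
print(bot.job_done())"
```

```text
the job is handed in; nothing more can be done
None
```

The middle roller was the worn one. I rocked it to its left stop and then its right stop, left it leaning right, set the steel cap over it, and handed the job in at about 23 s. I have no verdict from the system.

- **Finding the roller:** it gave way under about 1–2 N. I did not probe the other two, since the middle one clearly leaned. The highest wrist readings were 5.9 N at the left stop and 4.4 N at the right stop, against the 12 N limit.
- **Setting the cap:** it touched down at the expected height (TCP z 0.1566 m against a predicted 0.1567 m) with about 7 N of pressing force, under the 25 N limit.
- **Last checks:** the knob measured (0.559, 0.113), within about 2 mm of the seat at (0.5605, 0.1137). The cap looks upright and the gripper is clear of it.
- **Jar and screwdriver:** the final positions agree with the first ones to about 13 mm (jar) and 5 mm (screwdriver). That includes the detection error, and I never touched either.
- **Not checked or disagreed:** the lean under the cap cannot be seen; I last saw it leaning right just before fetching the cap, and no unusual force showed while lowering. The top camera did not detect the placed cap's knob and reported only the blue and purple caps plus a weak false hit.
- **Pictures:** I viewed 12, two over the budget of 10.

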